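# Put the check weights back in their case

### The job

The scale has been checked: put the four steel check weights, the ones with a knob on a neck, back into their wooden case, each standing upright in the pocket bored for its size. The plain and dome-headed steel punches between them do not belong to the set; leave them, the white abrasive block and the pale roll stub standing where they are.

Things in the scene. Friction and masses are not known exactly. Their poses are not given: they have to be found in the camera images.
- weight_case: Wooden case of the weights, fixed to the bench: block 84 (x) x 232 (y) mm, deck 46 mm high (rim 1 mm higher), four round flat-bottomed pockets in a row along y, largest at the +y end, each 9 to 10 mm wider than its weight. Origin: centre of the block's underside. The open lid, a hollow tray 46 mm high, is folded flat against its +x side (x 44 to 128 mm) and stays empty.
- weight_a: The largest steel check weight: upright cylinder 48 mm in diameter and 53 mm high, with a narrow neck and a round knob 29 mm wide on top, 72 mm high in all. Its pocket in the case frame: centre x 0, y 72 mm, bottom at z 12 mm; 58 mm wide, 34 deep. Origin: centre of its underside, z up. 0.85 kg.
- weight_b: The second largest steel check weight: upright cylinder 38 mm in diameter and 42 mm high, with a narrow neck and a round knob 23 mm wide on top, 57 mm high in all. Its pocket in the case frame: centre x 0, y 9.5 mm, bottom at z 20 mm; 47 mm wide, 26 deep. Origin: centre of its underside, z up. 0.42 kg.
- weight_c: The third largest steel check weight: upright cylinder 28 mm in diameter and 31 mm high, with a narrow neck and a round knob 17 mm wide on top, 42 mm high in all. Its pocket in the case frame: centre x 0, y -42.5 mm, bottom at z 28 mm; 37 mm wide, 18 deep. Origin: centre of its underside, z up. 0.17 kg.
- weight_d: The smallest steel check weight: upright cylinder 18 mm in diameter and 20 mm high, with a narrow neck and a round knob 11 mm wide on top, 27 mm high in all. Its pocket in the case frame: centre x 0, y -84.5 mm, bottom at z 38 mm; 27 mm wide, 8 deep. Origin: centre of its underside, z up. 0.045 kg.
- cutter_punch_l: Disc-cutter punch, not a weight: plain steel cylinder 34 mm in diameter, 50 mm high, flat bevelled top, no neck or knob. Origin: centre of its underside.
- cutter_punch_s: Smaller disc-cutter punch, not a weight: plain steel cylinder 24 mm in diameter, 42 mm high, no neck or knob. Origin: centre of its underside.
- doming_punch: Doming punch, not a weight: steel shank 26 mm in diameter that widens upward to a 34 mm half-ball head, 53 mm high. Origin: centre of its underside.
- abrasive_block: White abrasive block 24 x 34 mm, 30 mm high, a bystander. Origin: centre of its underside.
- tape_stub: Pale cylinder, a used-up roll stub, 19 mm in diameter and 20 mm high, a bystander. Origin: centre of its underside.
Mind the look-alikes: they are no part of the job. What is shaped like the weight_c but purple is not meant.

How it is judged:
By the outcome, as a careful person would: the job done as asked, in the order asked, and still so for the second after the job is handed in, with the robot touching nothing.
It also fails if it takes over 96 s, if anything falls off the work surface, if the arm or the gripper's body presses on something with over 40 N, if the wrist force passes 120 N, or if a joint passes its speed limit or range.

### The arm

A 6-joint arm with a two-finger parallel gripper is mounted at the origin on a cart in front of the work surface, level with it; the furniture and walls round the work are solid. World frame = base frame: x ahead of the robot, y to its left, z up, the work surface at z = 0. Lengths are in m, angles in degrees, forces in N, time in s.
With the tool pointing down it reaches from about 0.3 to 0.75 m from the base axis. Payload 8.5 kg.
Tool frame: the origin (TCP) lies on the centre line of the jaws, within the pads' length; the fingertips stand tips_ahead ahead of it and the grasp point (between the pads) lies 3 mm ahead of it (tips_ahead is the distance from the TCP to the fingertips, in m); z points along the fingers, y is the line along which they close (so a half turn about z gives the same grasp; the last joint's range is limited). The gripper opens to 85 mm and grips with 20 to 120 N. Pads are 22 mm wide; open, the fingers measure 114 mm over their backs; the gripper's body (76 mm by 85 mm) begins 54 mm behind the grasp point. The pads swing forward as they close: fully open they stand 13 mm farther back than shut.
Start: joints at [-78.971, 21.807, 74.336, -0, 83.858, -12.336], TCP at [0.218, -0.505, 0.218] pointing down, gripper open.
Joint ranges: [-178.18, 178.18], [-50.72, 133.34], [12.68, 142.11], [-81.47, 261.47], [9.98, 163.14], [-165.26, 165.26]. Speed limits (degrees/s): [136.94, 136.94, 180, 180, 180, 180].

### API

Orientations are given as a 3x3 rotation matrix whose columns are the frame's x, y, z axes.
In Python, from rig import observe, get_image, close_job, tips_ahead gives the robot as it stands.
- The arm moves only by the tool step_hand, called by a JSON object that holds its "op" and its "data", one argument or row to a line. Schema: {"type":"object","properties":{"deltas":{"type":"array","items":{"type":"array","items":{"type":"array","items":{"type":"number"},"minItems":5,"maxItems":5},"minItems":1,"maxItems":10},"minItems":1,"maxItems":1},"squeeze":{"type":"number"},"only":{"type":"string"},"quiet":{"type":"boolean"},"lines":{"type":"string"}},"required":["deltas"],"additionalProperties":false}. deltas is a list that holds a single list of rows (three levels of brackets), with 1 to 10 rows, each of 5 numbers: dx, dy, dz in a scale on which 1.0 is 0.2 m, then a turn about the tool's z in normalised numbers (1 is 90 degrees), then the finger opening in m; each row shifts and turns the commanded pose from where the row before left it, along the tool's axes as they then stand; what a row does not reach is not made up. A row lasts 1/10 s, in which the tool goes at most 0.05 m and 8.59 degrees, less where a joint would pass 70% of its speed; a pose out of reach is approached as far as the arm can. The fingers move at their own pace and stop on an object; squeeze is the grip in N (left out, the last holds). Time passes only in rows, so rows that do not move let the fingers close. The tool returns the time, the measured TCP pose, the force, the opening and the grip force at its end. only (a regular expression) keeps the lines of the reply that match it, lines (a string "A,B") keeps lines A to B, and quiet returns only ok. Shift and turn numbers lie between -1 and 1, and a call with a number outside is refused. Input that does not fit is refused with a message, and nothing moves.
- observe(): the state, without advancing time (a new reading comes with each control period).
- get_image(name): name is "side" or "top" or "wrist"; returns a dict with "pixels" (420x560x3 uint8, red, green, blue), "depth" (420x560 float32, m along the optical axis (not along the pixel's ray), 0 where there is no reading), "K" (3x3 intrinsics, pixels), "extrinsics" (4x4, takes a point from world to camera coordinates). Camera axes: x right, y down, z forward; pixel columns grow to the right and rows downward; lengths in m; the calibration is good to about 2 mm. A picture is of the moment at which its call begins.
- close_job(): hands the job in; it is judged then, once.
The state is a dict: "time_s": time; "q": joint angles; "qvel": joint speeds; "joint_efforts": joint torques, N m; "position": TCP position; "tool_rot": TCP orientation; "ft_force": force on the tool from outside, world axes, zero at the start; "wrist_torque": the same for the moment, N m; "grip_width": finger opening in m; "gripper_force": force on a finger pad.
Only numpy, scipy, OpenCV 4.12 (cv2) and the standard library are available. Lean on these libraries where they do the work, as an engineer would, in place of code of your own. Each camera call takes 0.05 s, during which the arm holds its last target. There are 200 camera calls.

## Working session

There is one attempt and no reset: what is moved stays moved. The work goes in short steps, Python scripts to look and compute and a tool call to move; the robot and the scene stay as the last step left them, time stands still between calls to the robot, and variables do not carry over. Pictures are saved under pics/ and viewed, at most 14 in all, crops included, and the job is handed in when it is done.

```bash
ls; mkdir -p pics; python3 - <<'E'
from rig import *
import cv2,numpy as np
o=observe();print(o['time_s'],o['position'],o['tool_rot'],o['grip_width'],tips_ahead)
for n in ['top','side']:
    g=get_image(n);np.savez(f'pics/{n}0.npz',**g)
    cv2.imwrite(f'pics/{n}0.png',g['pixels'][...,::-1]);print(n,g['K'],g['extrinsics'])
E
```

```text
pics
0.0 [ 0.21804658 -0.50458838  0.21692409] [[ 9.18008176e-01  3.96561356e-01 -2.82986802e-04]
 [ 3.96561350e-01 -9.18007168e-01  1.39143525e-03]
 [ 2.92005538e-04 -1.38957057e-03 -9.99998992e-01]] 0.08541101495024751 0.022
top [[520.63697394   0.         280.82804189]
 [  0.         520.63697394 218.69232159]
 [  0.           0.           1.        ]] [[ 0.01627346 -0.99947445 -0.02803577  0.1704841 ]
 [-0.99608457 -0.01376871 -0.08732672  0.56201639]
 [ 0.08689481  0.0293471  -0.99578514  1.13444123]
 [ 0.          0.          0.          1.        ]]
side [[518.27030795   0.         277.76624012]
 [  0.         518.27030795 207.28494214]
 [  0.           0.           1.        ]] [[ 0.98522767 -0.17098219 -0.00956728 -0.48972541]
 [-0.09684638 -0.51022761 -0.85456923  0.15752809]
 [ 0.14123463  0.8428718  -0.51924937  0.79418964]
 [ 0.          0.          0.          1.        ]]
```

View pics/top0.png

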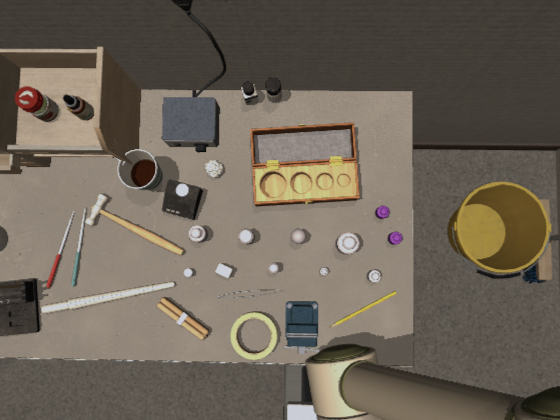

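View pics/side0.png

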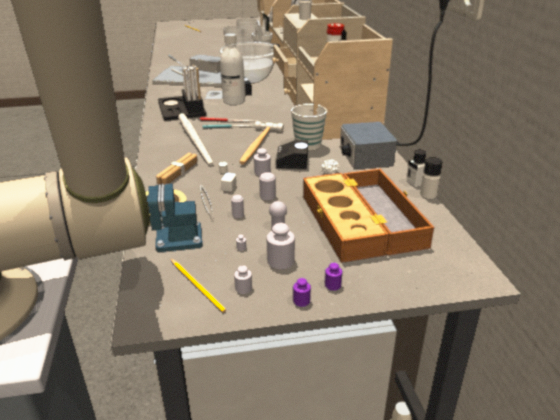

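```bash
cat > h.py <<'E'
import numpy as np,cv2
def world(g):
    K,E=g['K'],g['extrinsics'];v,u=np.mgrid[:420,:560];d=g['depth']
    c=np.stack([(u-K[0,2])/K[0,0]*d,(v-K[1,2])/K[1,1]*d,d],-1)
    return (c-E[:3,3])@E[:3,:3]
def ray(g,u,v,z):
    K,E=g['K'],g['extrinsics'];R=E[:3,:3];o=-R.T@E[:3,3]
    r=R.T@np.array([(u-K[0,2])/K[0,0],(v-K[1,2])/K[1,1],1]);return o+r*(z-o[2])/r[2]
E
python3 - <<'E'
from h import *
g=np.load('pics/top0.npz');W=world(g);z=W[...,2]
print('bench z',np.median(z[285:300,230:280]))
m=((z>.008)&(z<.12)).astype(np.uint8);m[:210]=0;m[290:]=0;m[:,:180]=0;m[:,400:]=0
n,l,s,c=cv2.connectedComponentsWithStats(m)
for i in range(1,n):
    if s[i,4]<25: continue
    k=l==i;p=W[k];t=np.percentile(p[:,2],95);q=p[p[:,2]>t-.008]
    print(np.round(c[i]),s[i,:5],'ztop %.3f'%t,'topc',np.round(q.mean(0),4),'ext',np.round(np.ptp(p,axis=0),3))
im=g['pixels'][...,::-1]
cv2.imwrite('pics/case.png',cv2.resize(im[115:295,170:410],None,fx=3.3,fy=3.3,interpolation=2))
# deck
d=(z>.040)&(z<.052);d[:120]=0;d[210:]=0;d[:,:245]=0;d[:,365:]=0
k=d.astype(np.uint8);P=W[d][:,:2].astype(np.float32);print(cv2.minAreaRect(P),np.median(W[d][:,2]))
E
```

```text
bench z -0.0011620286405631904
[188. 214.] [180 210  16  10 126] ztop 0.032 topc [0.5699 0.389  0.0277] ext [0.021 0.033 0.024]
[382. 213.] [375 210  14   8  94] ztop 0.044 topc [ 0.5768 -0.0457  0.0409] ext [0.016 0.026 0.04 ]
[197. 233.] [188 225  19  17 260] ztop 0.057 topc [0.5242 0.365  0.0546] ext [0.036 0.038 0.05 ]
[246. 236.] [238 228  16  16 200] ztop 0.052 topc [0.5195 0.2562 0.0479] ext [0.033 0.033 0.042]
[298. 236.] [291 229  15  15 179] ztop 0.053 topc [0.5211 0.1407 0.0489] ext [0.031 0.031 0.024]
[394. 237.] [387 231  13  13 129] ztop 0.041 topc [ 0.5219 -0.0741  0.039 ] ext [0.027 0.023 0.036]
[347. 243.] [336 232  23  22 408] ztop 0.072 topc [0.5076 0.033  0.0697] ext [0.046 0.046 0.067]
[224. 270.] [215 263  18  15 174] ztop 0.032 topc [0.4437 0.3048 0.0282] ext [0.031 0.037 0.026]
[273. 268.] [268 263  11  10  92] ztop 0.043 topc [0.4503 0.1943 0.0396] ext [0.02  0.022 0.036]
[323. 271.] [320 267   8   8  52] ztop 0.029 topc [0.4448 0.0828 0.0254] ext [0.016 0.016 0.018]
[188. 272.] [183 268  10   9  66] ztop 0.023 topc [0.4377 0.3862 0.0188] ext [0.018 0.02  0.014]
[373. 276.] [367 270  14  13 135] ztop 0.043 topc [ 0.4367 -0.0273  0.0398] ext [0.026 0.028 0.033]
((0.6833646893501282, 0.130024254322052), (0.1729801595211029, 0.23245108127593994), 4.331745147705078) 0.04480784436118387
```

View pics/case.png

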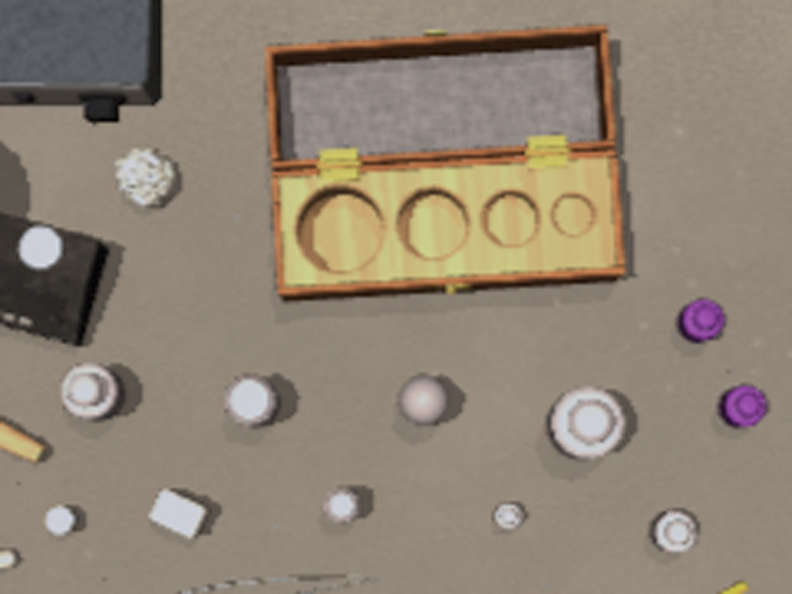

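```bash
python3 - <<'E'
from h import *
g=np.load('pics/top0.npz');W=world(g);z=W[...,2];s=np.load('pics/side0.npz');S=world(s)
o=dict(a=(.5076,.033,.072,.053,.024),b=(.5242,.365,.057,.042,.019),c=(.4367,-.0273,.042,.031,.014),d=(.4448,.0828,.027,.020,.009))
for k,(x,y,h,b,r) in o.items():
    out=[]
    for V in (W,S):
        near=np.hypot(V[...,0]-x,V[...,1]-y)<r*1.5
        # body pixels at ring height: fit circle to outline via enclosing circle of body-level points
        p=V[near&(V[...,2]>b-.008)]; (c,R)=cv2.minEnclosingCircle(p[:,:2].astype(np.float32))
        q=V[near&(V[...,2]>h-.007)].mean(0)
        out+= [np.round(c,4),round(R,4),np.round(q,4)]
    print(k,*out)
# pockets: points below deck within case
f=3.3
for n,(u,v) in dict(A=(340,229),B=(433,224.5),C=(511,218.5),D=(574,215)).items():
    print(n,ray(g,170+(u+.5)/f-.5,115+(v+.5)/f-.5,.045)[:2].round(4))
# case outline at rim
m=(z>.041)&(z<.052);m[:120]=0;m[212:]=0;m[:,:245]=0;m[:,365:]=0
P=W[m][:,:2]; 
th=np.radians(4.33)
for th in np.radians([3,3.5,4,4.33,4.7,5.2]):
    q=P@np.array([[np.cos(th),-np.sin(th)],[np.sin(th),np.cos(th)]])
    print(np.degrees(th),np.percentile(q,[.3,99.7],axis=0).round(4).tolist(),q.min(0).round(4),q.max(0).round(4))
E
```

```text
a [0.5079 0.033 ] 0.0238 [0.5075 0.033  0.0698] [0.5072 0.0314] 0.0248 [0.5062 0.0282 0.0696]
b [0.5236 0.3652] 0.0192 [0.5243 0.365  0.0547] [0.5239 0.3632] 0.0196 [0.5227 0.3608 0.0541]
c [ 0.4364 -0.0279] 0.0138 [ 0.4365 -0.0274  0.0399] [ 0.4353 -0.0303] 0.014 [ 0.4353 -0.0306  0.04  ]
d [0.4453 0.0828] 0.0089 [0.4448 0.0828 0.0254] [0.4444 0.0809] 0.0088 [0.4445 0.0806 0.0246]
A [0.6344 0.1977]
B [0.6382 0.1355]
C [0.6429 0.0834]
D [0.6457 0.0415]
3.0000000000000004 [[0.603, -0.0221], [0.7751, 0.2106]] [ 0.602  -0.0231] [0.7771 0.2114]
3.5 [[0.6044, -0.0275], [0.7755, 0.204]] [ 0.6036 -0.0285] [0.777  0.2048]
4.0 [[0.6056, -0.0334], [0.7759, 0.1977]] [ 0.6043 -0.0339] [0.7773 0.1982]
4.33 [[0.6062, -0.0374], [0.7761, 0.1937]] [ 0.6047 -0.0379] [0.7777 0.1942]
4.7 [[0.6063, -0.0419], [0.7768, 0.1892]] [ 0.6052 -0.0428] [0.7782 0.1902]
5.2 [[0.6064, -0.0483], [0.7778, 0.1835]] [ 0.6056 -0.0494] [0.7788 0.1848]
```

The manual's scale: shifts go in shares of 0.2 m and turns go in shares of 90 degrees. Converting my numbers, -8.5 degrees / 90 = -0.0944.

{"op": "step_hand", "data": {
  "deltas": [
    [[0, 0, 0, -0.0944, 0.07], [0, 0, 0, -0.0944, 0.07], [0, 0, 0, -0.0944, 0.07], [0, 0, 0, -0.0944, 0.07], [0, 0, 0, -0.0944, 0.07], [0, 0, 0, -0.0944, 0.07], [0, 0, 0, -0.0944, 0.07], [0, 0, 0, -0.0944, 0.07], [0, 0, 0, -0.0316, 0.07], [0, 0, 0, 0, 0.07]]
  ],
  "squeeze": 60
}}

```text
time_s: 1.1
position: [0.2181, -0.5047, 0.2172]
tool_rot: [[-0.074, 0.997, -0.0], [0.997, 0.074, 0.001], [0.001, -0.0, -1.0]]
ft_force: [0.4, -0.3, -0.7]
grip_width: 0.07
gripper_force: 0.0
```

```bash
cat >> h.py <<'E'
def go(x,y,z=None):
    from rig import observe
    o=observe();p=np.array(o['position']);R=np.array(o['tool_rot'])
    t=np.array([x,y,p[2] if z is None else z])
    print('tool shift',(R.T@(t-p)).round(4),'yaw_y',np.degrees(np.arctan2(R[1,1],R[0,1])).round(2),'q',np.round(o['q'],0),'w',round(o['grip_width'],4))
E
python3 -c "
from h import *
go(.5077,.033)"
```

```text
tool shift [5.149e-01 3.284e-01 4.000e-04] yaw_y 4.22 q [-79.  22.  74.  -0.  84. -83.] w 0.07
```

In the tool's units: 0.04 m / 0.2 = 0.2, 0.0255 m / 0.2 = 0.1275.

{"op": "step_hand", "data": {
  "deltas": [
    [[0.2, 0.1275, 0, 0, 0.07], [0.2, 0.1275, 0, 0, 0.07], [0.2, 0.1275, 0, 0, 0.07], [0.2, 0.1275, 0, 0, 0.07], [0.2, 0.1275, 0, 0, 0.07], [0.2, 0.1275, 0, 0, 0.07], [0.2, 0.1275, 0, 0, 0.07], [0.2, 0.1275, 0, 0, 0.07], [0.2, 0.1275, 0, 0, 0.07], [0.2, 0.1275, 0, 0, 0.07]]
  ],
  "lines": "1,2"
}}

```text
time_s: 2.1
position: [0.4436, -0.0853, 0.2176]
```

{"op": "step_hand", "data": {
  "deltas": [
    [[0.2, 0.1275, 0, 0, 0.07], [0.2, 0.1275, 0, 0, 0.07], [0.175, 0.112, 0.1, 0, 0.07], [0, 0, 0.2, 0, 0.07], [0, 0, 0, 0, 0.07]]
  ]
}}

```text
time_s: 2.6
position: [0.5056, 0.0341, 0.1535]
tool_rot: [[-0.074, 0.997, -0.009], [0.997, 0.074, 0.001], [0.002, -0.009, -1.0]]
ft_force: [0.1, -0.6, 0.1]
grip_width: 0.0698
gripper_force: 0.0
```

```bash
python3 - <<'E'
from h import *
from rig import get_image
go(.5077,.033)
g=get_image('side');cv2.imwrite('pics/s1.png',cv2.resize(g['pixels'][100:320,150:450,::-1],None,fx=2.5,fy=2.5))
g=get_image('wrist');cv2.imwrite('pics/w1.png',g['pixels'][...,::-1])
E
```

```text
tool shift [-0.0013  0.0021 -0.    ] yaw_y 4.23 q [-10.  21.  87.  -0.  73. -14.] w 0.0698
```

View pics/s1.png

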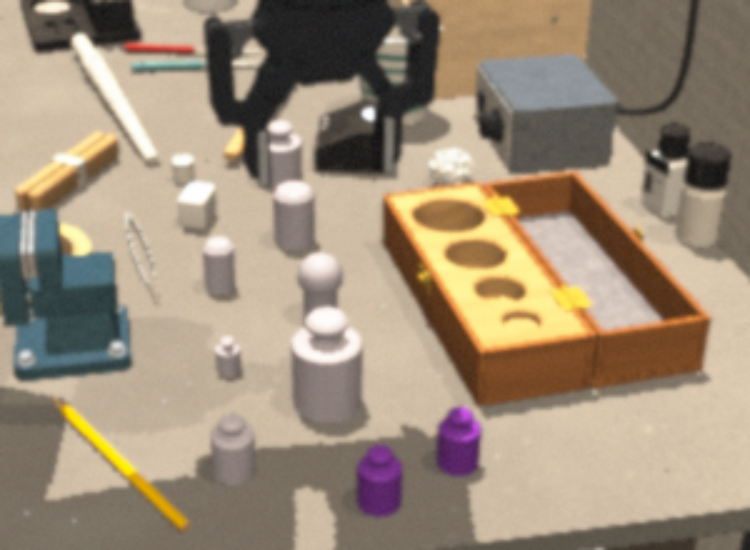

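View pics/w1.png

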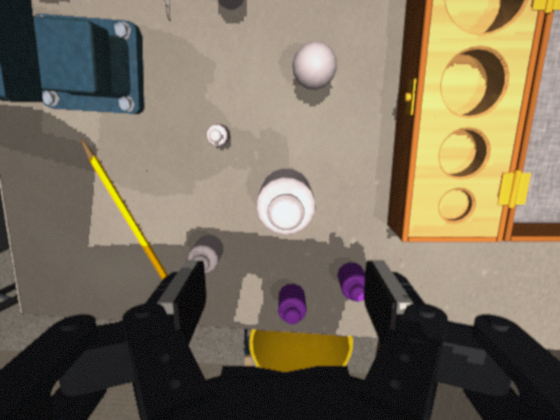

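```bash
python3 - <<'E'
from h import *
from rig import get_image
go(.5077,.033)
s=get_image('side');S=world(s);m=(np.abs(S[...,1]-.034)<.03)&(S[...,2]>.085)&(S[...,2]<.25)
P=S[m]
for lo,hi in((.45,.505),(.505,.57)):
    q=P[(P[:,0]>lo)&(P[:,0]<hi)];print(len(q),np.percentile(q[:,2],[0,1,2,5]).round(4),q[q[:,2]<.15].mean(0).round(4))
E
```

```text
tool shift [ 0.0005 -0.      0.    ] yaw_y 4.13 q [-10.  21.  86.  -0.  73. -14.] w 0.07
653 [0.1787 0.1825 0.1849 0.1883] [nan nan nan]
676 [0.1784 0.1817 0.1835 0.1867] [nan nan nan]<stdin>:7: RuntimeWarning: Mean of empty slice.
  ret = um.true_divide(
```

```bash
python3 - <<'E'
from h import *
from rig import get_image
s=get_image('side');S=world(s)
for u,v in((254,165),(254,169),(254,172),(252,150),(305,164),(306,160),(240,120)): print(u,v,s['depth'][v,u],S[v,u].round(3))
E
```

```text
254 165 0.7805476 [0.467 0.024 0.192]
254 169 0.7888369 [0.467 0.028 0.183]
254 172 1.1726717 [0.506 0.366 0.002]
252 150 0.75950694 [0.464 0.017 0.22 ]
305 164 0.79335666 [0.545 0.023 0.187]
306 160 0.7947856 [0.548 0.027 0.191]
240 120 0.7330689 [0.448 0.017 0.268]
```

```bash
python3 - <<'E'
from h import *
from rig import get_image,observe
o=observe();print(o['time_s'],o['position'],o['q'])
w=get_image('wrist');E=w['extrinsics'];R=E[:3,:3];print('cam',-R.T@E[:3,3],R[2]);V=world(w)
print(V[208,285],V[100,300],V[200,460])
for u,v in((190,275),(180,280),(380,275),(395,285),(375,265),(193,265)):print(u,v,w['depth'][v,u],V[v,u].round(3))
print(np.array(o['tool_rot']).round(3))
t=get_image('top');T=world(t);print([ (T[v,340:350,2].max()) for v in (238,243,248)])
cv2.imwrite('pics/t2.png',t['pixels'][...,::-1])
E
```

```text
2.8 [0.50855854 0.03197508 0.15934172] [-9.73288200e+00  2.07376281e+01  8.63934677e+01 -2.37993987e-03
  7.27093990e+01 -1.38358271e+01]
cam [0.50374763 0.10138114 0.31510477] [ 0.0213687  -0.27459596 -0.96132223]
[0.50931527 0.03409977 0.07118358] [5.17121038e-01 1.14516692e-01 1.56505667e-04] [0.65767001 0.04223207 0.03731792]
190 275 0.12867655 [0.472 0.04  0.198]
180 280 0.123821825 [0.47  0.04  0.203]
380 275 0.12962666 [0.545 0.045 0.197]
395 285 0.121239215 [0.548 0.045 0.206]
375 265 0.13812931 [0.545 0.045 0.188]
193 265 0.13755456 [0.471 0.04  0.189]
[[-0.072  0.997  0.003]
 [ 0.997  0.072 -0.001]
 [-0.001  0.003 -1.   ]]
[np.float64(0.4847061335362879), np.float64(0.48673486169455393), np.float64(0.48711828621195474)]
```

View pics/t2.png

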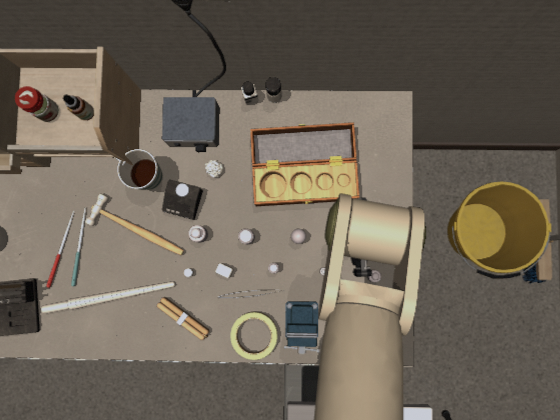

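In the tool's units: 0.04 m / 0.2 = 0.2.

{"op": "step_hand", "data": {
  "deltas": [
    [[0, 0, 0.2, 0, 0.07], [0, 0, 0.2, 0, 0.07], [0, 0, 0, 0, 0.07], [0, 0, 0, 0, 0.07]]
  ]
}}

```text
time_s: 3.3
position: [0.5085, 0.0324, 0.0789]
tool_rot: [[-0.073, 0.997, 0.001], [0.997, 0.073, -0.0], [-0.0, 0.001, -1.0]]
ft_force: [0.5, 0.6, 0.5]
grip_width: 0.07
gripper_force: 0.0
```

```bash
cat >> h.py <<'E'
def tips(yc,name=None):
    "lowest finger points in side view, near plane y=yc"
    from rig import get_image,observe
    s=get_image('side');S=world(s);p=observe()['position']
    for sg in (-1,1):
        m=(np.abs(S[...,1]-yc)<.02)&(S[...,2]>.03)&((S[...,0]-p[0])*sg>.005)&(np.abs(S[...,0]-p[0])<.06)&(s['pixels'].max(-1)<70)
        q=S[m]
        if len(q): print(len(q),np.percentile(q[:,2],[0,2,5]).round(4),q[:,0].mean().round(4))
    if name: cv2.imwrite(f'pics/{name}.png',cv2.resize(s['pixels'][80:320,150:450,::-1],None,fx=2.5,fy=2.5))
E
python3 - <<'E'
from h import *
go(.5077,.033);tips(.033,'s2')
E
```

```text
tool shift [ 0.0007 -0.0008 -0.    ] yaw_y 4.16 q [-10.  26.  93.   0.  61. -14.] w 0.07
1166 [0.1094 0.1218 0.1389] 0.4755
959 [0.1056 0.1145 0.1247] 0.5424
```

View pics/s2.png

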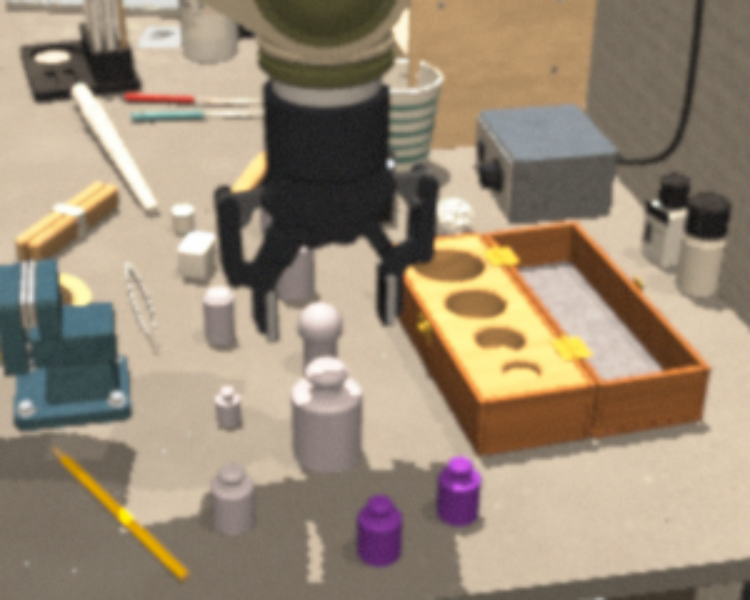

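In the tool's units: 0.02 m / 0.2 = 0.1.

{"op": "step_hand", "data": {
  "deltas": [
    [[0, 0, 0.1, 0, 0.07], [0, 0, 0.1, 0, 0.07], [0, 0, 0, 0, 0.07], [0, 0, 0, 0, 0.07]]
  ]
}}

```text
time_s: 3.75
position: [0.5089, 0.0326, 0.0393]
tool_rot: [[-0.073, 0.997, 0.003], [0.997, 0.073, -0.0], [-0.001, 0.003, -1.0]]
ft_force: [0.5, 0.1, -0.6]
grip_width: 0.0695
gripper_force: 0.0
```

```bash
python3 - <<'E'
from h import *
go(.5077,.033);tips(.033,'s3')
E
```

```text
tool shift [ 0.0005 -0.0012 -0.    ] yaw_y 4.2 q [-10.  30.  95.  -0.  55. -14.] w 0.0695
1082 [0.0698 0.0838 0.1012] 0.4756
887 [0.067  0.076  0.0867] 0.5425
```

View pics/s3.png

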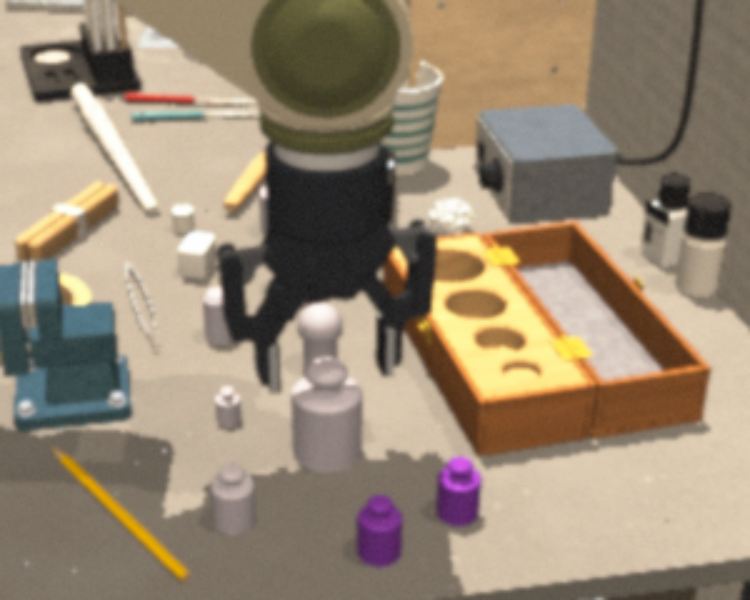

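In the tool's units: 0.01 m / 0.2 = 0.05, 0.008 m / 0.2 = 0.04.

{"op": "step_hand", "data": {
  "deltas": [
    [[0, 0, 0.05, 0, 0.07], [0, 0, 0.04, 0, 0.07], [0, 0, 0, 0, 0.04], [0, 0, 0, 0, 0.04], [0, 0, 0, 0, 0.04], [0, 0, 0, 0, 0.04], [0, 0, 0, 0, 0.04]]
  ],
  "squeeze": 80
}}

```text
time_s: 4.5
position: [0.5072, 0.0328, 0.0198]
tool_rot: [[-0.073, 0.997, -0.001], [0.997, 0.073, -0.0], [0.0, -0.001, -1.0]]
ft_force: [-4.6, -0.5, 5.7]
grip_width: 0.0447
gripper_force: 82.1
```

```bash
python3 - <<'E'
from h import *
go(.5077,.033);tips(.033,'s4')
E
```

```text
tool shift [ 0.0001  0.0005 -0.    ] yaw_y 4.21 q [-10.  32.  96.  -0.  52. -14.] w 0.0447
1088 [0.0457 0.0592 0.0764] 0.4758
937 [0.0469 0.0622 0.0727] 0.5395
```

View pics/s4.png

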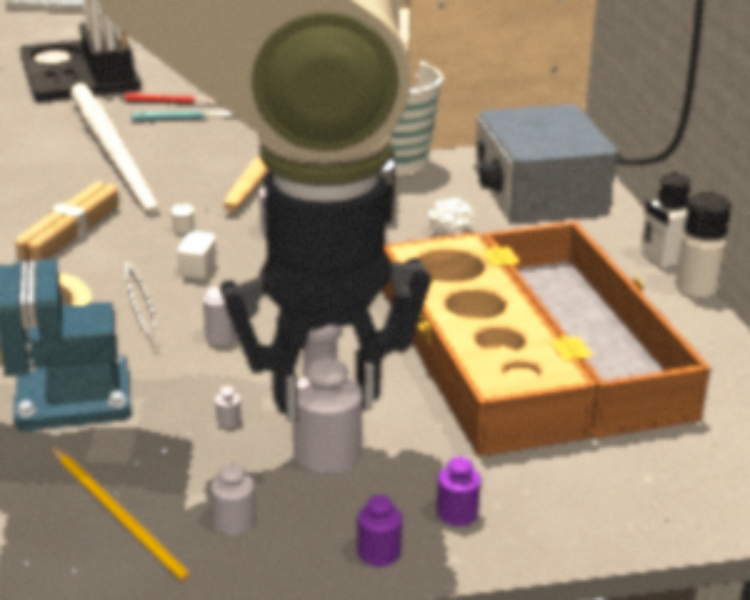

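In the tool's units: -0.03 m / 0.2 = -0.15, -0.02 m / 0.2 = -0.1.

{"op": "step_hand", "data": {
  "deltas": [
    [[0, 0, -0.05, 0, 0.04], [0, 0, -0.1, 0, 0.04], [0, 0, -0.15, 0, 0.04], [0, 0, -0.15, 0, 0.04], [0, 0, 0, 0, 0.04], [0, 0, 0, 0, 0.04]]
  ],
  "squeeze": 90
}}

```text
time_s: 5.15
position: [0.5073, 0.0329, 0.1087]
tool_rot: [[-0.073, 0.997, -0.001], [0.997, 0.073, 0.0], [0.0, -0.001, -1.0]]
ft_force: [-0.2, 0.6, -8.6]
grip_width: 0.0442
gripper_force: 94.1
```

```bash
python3 - <<'E'
from h import *
go(.6343,.1982);tips(.033,'s5')
E
```

```text
tool shift [ 1.555e-01  1.387e-01 -1.000e-04] yaw_y 4.2 q [-10.  24.  91.   0.  65. -14.] w 0.0442
1309 [0.1332 0.1468 0.1637] 0.476
1200 [0.1349 0.1469 0.1596] 0.5385
```

View pics/s5.png

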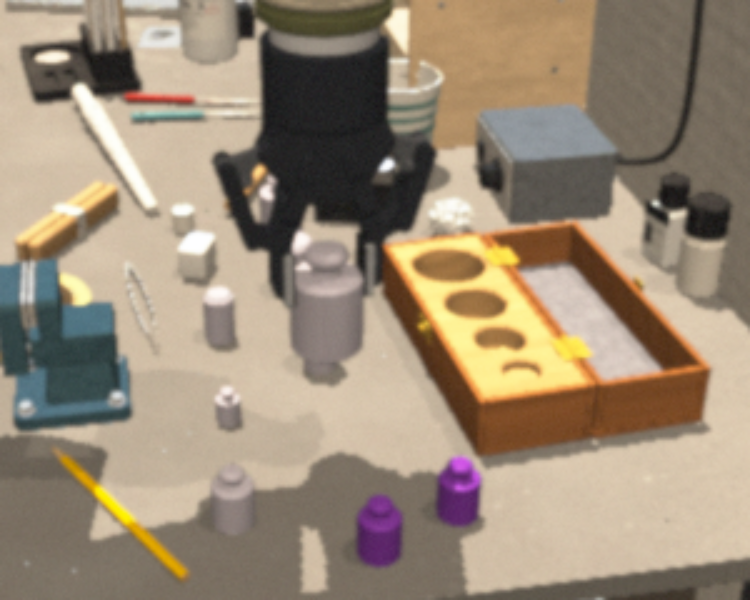

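In the tool's units: 0.0311 m / 0.2 = 0.1555, 0.0277 m / 0.2 = 0.1385.

{"op": "step_hand", "data": {
  "deltas": [
    [[0.1555, 0.1385, 0, 0, 0.04], [0.1555, 0.1385, 0, 0, 0.04], [0.1555, 0.1385, 0, 0, 0.04], [0.1555, 0.1385, 0, 0, 0.04], [0.1555, 0.1385, 0, 0, 0.04], [0, 0, 0, 0, 0.04], [0, 0, 0, 0, 0.04], [0, 0, 0, 0, 0.04]]
  ]
}}

```text
time_s: 6.0
position: [0.6336, 0.1974, 0.1076]
tool_rot: [[-0.073, 0.997, -0.004], [0.997, 0.073, -0.001], [-0.0, -0.004, -1.0]]
ft_force: [0.4, 0.1, -7.7]
grip_width: 0.0441
gripper_force: 95.5
```

```bash
python3 - <<'E'
from h import *
go(.6343,.1982);tips(.2,'s6')
E
```

```text
tool shift [ 0.0007  0.0008 -0.    ] yaw_y 4.18 q [ 7. 38. 64. -0. 78.  3.] w 0.0441
974 [0.1312 0.141  0.1522] 0.601
788 [0.1324 0.145  0.1561] 0.6657
```

View pics/s6.png

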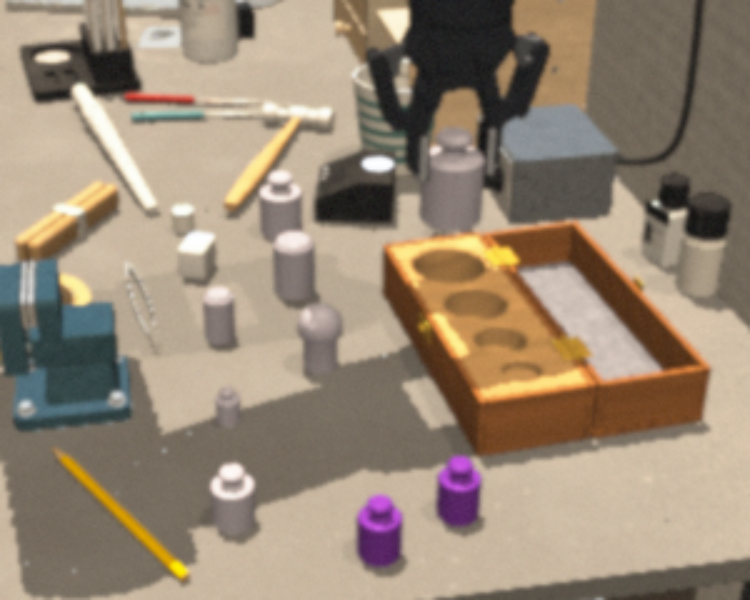

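In the tool's units: 0.03 m / 0.2 = 0.15, 0.02 m / 0.2 = 0.1.

{"op": "step_hand", "data": {
  "deltas": [
    [[0, 0, 0.15, 0, 0.04], [0, 0, 0.1, 0, 0.04], [0, 0, 0.025, 0, 0.04], [0, 0, 0.025, 0, 0.04], [0, 0, 0, 0, 0.04]]
  ]
}}

```text
time_s: 6.55
position: [0.6348, 0.1978, 0.0499]
tool_rot: [[-0.073, 0.997, 0.001], [0.997, 0.073, 0.0], [0.0, 0.001, -1.0]]
ft_force: [-0.2, -0.2, -8.7]
grip_width: 0.0441
gripper_force: 95.4
```

```bash
python3 -c "
from h import *
go(.6343,.1982,.0318)"
```

```text
tool shift [ 0.0005 -0.0005  0.0181] yaw_y 4.18 q [ 7. 41. 67.  0. 71.  3.] w 0.0441
```

In the tool's units: 0.008 m / 0.2 = 0.04, 0.005 m / 0.2 = 0.025.

{"op": "step_hand", "data": {
  "deltas": [
    [[0, 0, 0.04, 0, 0.04], [0, 0, 0.025, 0, 0.04], [0, 0, 0.01, 0, 0.04], [0, 0, 0, 0, 0.04], [0, 0, 0, 0, 0.04]]
  ]
}}

```text
time_s: 7.05
position: [0.6347, 0.1981, 0.0347]
tool_rot: [[-0.073, 0.997, 0.0], [0.997, 0.073, 0.0], [0.0, 0.0, -1.0]]
ft_force: [0.1, -0.2, -8.2]
grip_width: 0.0443
gripper_force: 95.5
```

```bash
python3 -c "
from h import *
go(.6343,.1982,.0318)"
```

```text
tool shift [ 0.0001 -0.0004  0.0029] yaw_y 4.21 q [ 7. 42. 68. -0. 69.  3.] w 0.0443
```

In the tool's units: -0.04 m / 0.2 = -0.2, -0.02 m / 0.2 = -0.1.

{"op": "step_hand", "data": {
  "deltas": [
    [[0, 0, 0.0075, 0, 0.04], [0, 0, 0.0075, 0, 0.04], [0, 0, 0, 0, 0.04], [0, 0, 0, 0, 0.04], [0, 0, 0, 0, 0.06], [0, 0, 0, 0, 0.06], [0, 0, 0, 0, 0.06], [0, 0, -0.1, 0, 0.06], [0, 0, -0.2, 0, 0.06], [0, 0, -0.2, 0, 0.06]]
  ]
}}

```text
time_s: 8.05
position: [0.6345, 0.198, 0.1328]
tool_rot: [[-0.073, 0.997, -0.0], [0.997, 0.073, -0.0], [-0.0, -0.0, -1.0]]
ft_force: [0.2, 0.5, 1.2]
grip_width: 0.0599
gripper_force: 0.0
```

```bash
python3 - <<'E'
from h import *
from rig import get_image
go(.4364,-.0277)
s=get_image('side');S=world(s)
m=(np.hypot(S[...,0]-.634,S[...,1]-.197)<.03)&(S[...,2]>.075)&(S[...,2]<.1)
print(S[m].mean(0).round(4),S[m].max(0).round(4),m.sum())
E
```

```text
tool shift [-2.106e-01 -2.141e-01  1.000e-04] yaw_y 4.2 q [ 7. 37. 62.  0. 81.  3.] w 0.0599
[0.6331 0.1915 0.0808] [0.6492 0.2066 0.085 ] 107
```

In the tool's units: 0.0349 m / 0.2 = 0.1745, -0.0196 m / 0.2 = -0.098.

{"op": "step_hand", "data": {
  "deltas": [
    [[0.1745, -0.098, 0, 0, 0.06], [0.1745, -0.098, 0, 0, 0.06], [0.1745, -0.098, 0, 0, 0.06], [0.1745, -0.098, 0, 0, 0.06], [0.1745, -0.098, 0, 0, 0.06]]
  ],
  "quiet": true
}}

```text
ok
```

{"op": "step_hand", "data": {
  "deltas": [
    [[0, 0, 0.06, 0.0833, 0.06], [0, 0, 0.06, 0.0833, 0.06], [0, 0, 0.06, 0.0833, 0.06], [0, 0, 0.06, 0.0833, 0.06], [0, 0, 0.06, 0.0833, 0.06], [0, 0, 0.06, 0.0833, 0.06], [0, 0, 0, 0, 0.06], [0, 0, 0, 0, 0.06]]
  ],
  "squeeze": 70
}}

```text
time_s: 9.4
position: [0.5243, 0.365, 0.06]
tool_rot: [[0.651, 0.759, 0.001], [0.759, -0.651, 0.0], [0.001, 0.0, -1.0]]
ft_force: [-0.3, 1.0, -0.4]
grip_width: 0.06
gripper_force: 0.0
```

```bash
python3 - <<'E'
from h import *
go(.5238,.365,.010);tips(.365)
E
```

```text
tool shift [-0.0004 -0.0004  0.05  ] yaw_y -40.6 q [24. 39. 72. -0. 70. 65.] w 0.06
493 [0.0829 0.0936 0.1039] 0.5006
138 [0.0301 0.031  0.0323] 0.5554
```

In the tool's units: 0.02 m / 0.2 = 0.1, 0.009 m / 0.2 = 0.045.

{"op": "step_hand", "data": {
  "deltas": [
    [[0, 0, 0.1, 0, 0.06], [0, 0, 0.1, 0, 0.06], [0, 0, 0.045, 0, 0.06], [0, 0, 0, 0, 0.06], [0, 0, 0, 0, 0.03], [0, 0, 0, 0, 0.03], [0, 0, 0, 0, 0.03], [0, 0, 0, 0, 0.03], [0, 0, 0, 0, 0.03]]
  ],
  "squeeze": 70
}}

```text
time_s: 10.35
position: [0.5246, 0.3653, 0.0123]
tool_rot: [[0.653, 0.757, 0.002], [0.757, -0.653, 0.001], [0.002, 0.001, -1.0]]
ft_force: [-1.0, -1.1, 6.8]
grip_width: 0.0349
gripper_force: 70.1
```

```bash
python3 - <<'E'
from h import *
go(.5238,.365,.010);tips(.365)
E
```

```text
tool shift [-0.0008 -0.0004  0.0023] yaw_y -40.77 q [24. 42. 74.  0. 64. 65.] w 0.0349
508 [0.042  0.0476 0.0561] 0.503
171 [0.0304 0.0342 0.0383] 0.5491
```

In the tool's units: -0.03 m / 0.2 = -0.15, -0.02 m / 0.2 = -0.1, -7.5 degrees / 90 = -0.0833.

{"op": "step_hand", "data": {
  "deltas": [
    [[0, 0, -0.05, 0, 0.03], [0, 0, -0.15, 0, 0.03], [0, 0, -0.1, -0.0833, 0.03], [0, 0, -0.1, -0.0833, 0.03], [0, 0, -0.1, -0.0833, 0.03], [0, 0, -0.1, -0.0833, 0.03], [0, 0, 0, -0.0833, 0.03], [0, 0, 0, -0.0833, 0.03], [0, 0, 0, 0, 0.03], [0, 0, 0, 0, 0.03]]
  ],
  "squeeze": 80
}}

```text
time_s: 11.4
position: [0.5239, 0.3648, 0.1307]
tool_rot: [[-0.07, 0.998, -0.0], [0.998, 0.07, -0.0], [-0.0, -0.0, -1.0]]
ft_force: [-0.4, 0.3, -4.4]
grip_width: 0.0344
gripper_force: 80.7
```

```bash
python3 - <<'E'
from h import *
go(.6389,.1359)
E
```

```text
tool shift [-0.2364  0.0987 -0.    ] yaw_y 4.01 q [24. 35. 67.  0. 79. 20.] w 0.0344
```

In the tool's units: -0.0394 m / 0.2 = -0.197, 0.02 m / 0.2 = 0.1.

{"op": "step_hand", "data": {
  "deltas": [
    [[-0.197, 0.0823, 0, 0, 0.03], [-0.197, 0.0823, 0, 0, 0.03], [-0.197, 0.0823, 0, 0, 0.03], [-0.197, 0.0823, 0, 0, 0.03], [-0.197, 0.0823, 0, 0, 0.03], [-0.197, 0.0823, 0, 0, 0.03], [0, 0, 0.15, 0, 0.03], [0, 0, 0.1, 0, 0.03], [0, 0, 0, 0, 0.03], [0, 0, 0, 0, 0.03]]
  ]
}}

```text
time_s: 12.4
position: [0.6401, 0.1365, 0.0811]
tool_rot: [[-0.072, 0.997, 0.0], [0.997, 0.072, -0.0], [-0.0, 0.0, -1.0]]
ft_force: [0.1, -0.8, -3.1]
grip_width: 0.0341
gripper_force: 80.7
```

```bash
python3 - <<'E'
from h import *
go(.6389,.1359,.0325)
E
```

```text
tool shift [-0.0005 -0.0012  0.0486] yaw_y 4.13 q [ 2. 39. 68. -0. 74. -2.] w 0.0341
```

In the tool's units: 0.02 m / 0.2 = 0.1, 0.012 m / 0.2 = 0.06.

{"op": "step_hand", "data": {
  "deltas": [
    [[-0.0025, -0.004, 0.1, 0, 0.03], [0, 0, 0.06, 0, 0.03], [0, 0, 0.035, 0, 0.03], [0, 0, 0.025, 0, 0.03], [0, 0, 0, 0, 0.03], [0, 0, 0, 0, 0.03]]
  ]
}}

```text
time_s: 13.0
position: [0.6394, 0.1359, 0.0371]
tool_rot: [[-0.073, 0.997, 0.001], [0.997, 0.073, 0.0], [-0.0, 0.001, -1.0]]
ft_force: [1.1, -0.5, -3.9]
grip_width: 0.0347
gripper_force: 80.8
```

```bash
python3 - <<'E'
from h import *
go(.6389,.1359,.0325)
E
```

```text
tool shift [ 0.     -0.0005  0.0046] yaw_y 4.21 q [ 2. 41. 70. -0. 68. -3.] w 0.0347
```

In the tool's units: -0.04 m / 0.2 = -0.2, -0.02 m / 0.2 = -0.1.

{"op": "step_hand", "data": {
  "deltas": [
    [[0, 0, 0.0125, 0, 0.03], [0, 0, 0.01, 0, 0.03], [0, 0, 0, 0, 0.03], [0, 0, 0, 0, 0.03], [0, 0, 0, 0, 0.05], [0, 0, 0, 0, 0.05], [0, 0, 0, 0, 0.05], [0, 0, -0.1, 0, 0.05], [0, 0, -0.2, 0, 0.05], [0, 0, -0.2, 0, 0.05]]
  ]
}}

```text
time_s: 14.0
position: [0.6388, 0.1358, 0.1329]
tool_rot: [[-0.073, 0.997, -0.001], [0.997, 0.073, -0.0], [0.0, -0.001, -1.0]]
ft_force: [0.4, 0.5, 0.4]
grip_width: 0.05
gripper_force: 0.0
```

```bash
python3 - <<'E'
from h import *
from rig import get_image
go(.4364,-.0277)
s=get_image('side');S=world(s)
m=(np.hypot(S[...,0]-.639,S[...,1]-.136)<.025)&(S[...,2]>.068)&(S[...,2]<.1)
print(S[m].mean(0).round(4),S[m].max(0).round(4),m.sum())
E
```

```text
tool shift [-0.1482 -0.2138  0.0003] yaw_y 4.2 q [ 2. 36. 64.  0. 80. -3.] w 0.05
[0.6378 0.131  0.0741] [0.6488 0.1428 0.0773] 80
```

In the tool's units: 0.04 m / 0.2 = 0.2, -0.0247 m / 0.2 = -0.1235.

{"op": "step_hand", "data": {
  "deltas": [
    [[-0.1235, -0.1783, 0, 0, 0.05], [-0.1235, -0.1783, 0, 0, 0.05], [-0.1235, -0.1783, 0, 0, 0.05], [-0.1235, -0.1783, 0, 0, 0.05], [-0.1235, -0.1783, 0, 0, 0.05], [-0.1235, -0.1778, 0.1, 0, 0.045], [0, 0, 0.2, 0, 0.045], [0, 0, 0.1, 0, 0.045], [0, 0, 0, 0, 0.045], [0, 0, 0, 0, 0.045]]
  ],
  "squeeze": 50
}}

```text
time_s: 15.05
position: [0.4372, -0.0277, 0.0526]
tool_rot: [[-0.074, 0.997, 0.001], [0.997, 0.074, -0.0], [-0.0, 0.001, -1.0]]
ft_force: [-0.8, -1.0, 0.1]
grip_width: 0.045
gripper_force: 0.0
```

```bash
python3 - <<'E'
from h import *
go(.4364,-.0277,.006);tips(-.028)
E
```

```text
tool shift [ 0.0001 -0.0008  0.0466] yaw_y 4.22 q [-19.  23. 105.   0.  51. -23.] w 0.045
1294 [0.0775 0.0904 0.1108] 0.406
1167 [0.0782 0.0892 0.1049] 0.4696
```

In the tool's units: 0.02 m / 0.2 = 0.1, 0.015 m / 0.2 = 0.075.

{"op": "step_hand", "data": {
  "deltas": [
    [[0, 0, 0.1, 0, 0.045], [0, 0, 0.075, 0, 0.045], [0, 0, 0.05, 0, 0.045], [0, 0, 0, 0, 0.045], [0, 0, 0, 0, 0.02], [0, 0, 0, 0, 0.02], [0, 0, 0, 0, 0.02], [0, 0, 0, 0, 0.02], [0, 0, 0, 0, 0.02]]
  ],
  "squeeze": 50
}}

```text
time_s: 16.0
position: [0.4372, -0.0278, 0.008]
tool_rot: [[-0.073, 0.997, 0.002], [0.997, 0.073, -0.001], [-0.001, 0.002, -1.0]]
ft_force: [-1.0, 1.1, 7.2]
grip_width: 0.0248
gripper_force: 49.2
```

```bash
python3 - <<'E'
from h import *
go(.4364,-.0277,.006);tips(-.028,'s7')
E
```

```text
tool shift [ 0.0001 -0.0008  0.002 ] yaw_y 4.21 q [-19.  28. 108.   0.  44. -23.] w 0.0248
1189 [0.0312 0.0426 0.0633] 0.4076
1091 [0.0336 0.0458 0.0621] 0.4667
```

View pics/s7.png

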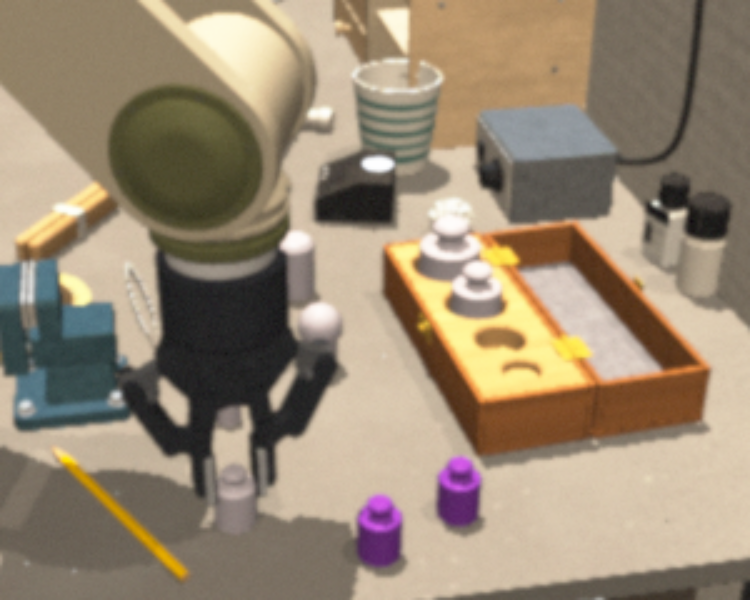

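The manual's scale: shifts go in shares of 0.2 m and turns go in shares of 90 degrees. Converting my numbers, -0.04 m / 0.2 = -0.2, -0.03 m / 0.2 = -0.15.

{"op": "step_hand", "data": {
  "deltas": [
    [[0, 0, -0.05, 0, 0.02], [0, 0, -0.15, 0, 0.02], [0, 0, -0.2, 0, 0.02], [0, 0, -0.1, 0, 0.02], [0, 0, 0, 0, 0.02], [0, 0, 0, 0, 0.02]]
  ],
  "squeeze": 60
}}

```text
time_s: 16.65
position: [0.4364, -0.0276, 0.1071]
tool_rot: [[-0.073, 0.997, 0.0], [0.997, 0.073, -0.0], [-0.0, 0.0, -1.0]]
ft_force: [0.2, -0.5, -1.3]
grip_width: 0.0241
gripper_force: 59.3
```

```bash
python3 - <<'E'
from h import *
go(.6427,.084)
E
```

```text
tool shift [9.620e-02 2.139e-01 1.000e-04] yaw_y 4.21 q [-19.  18. 101.  -0.  60. -23.] w 0.0241
```

In the tool's units: 0.04278 m / 0.2 = 0.2139, 0.01924 m / 0.2 = 0.0962.

{"op": "step_hand", "data": {
  "deltas": [
    [[0.0962, 0.2139, 0, 0, 0.02], [0.0962, 0.2139, 0, 0, 0.02], [0.0962, 0.2139, 0, 0, 0.02], [0.0962, 0.2139, 0, 0, 0.02], [0.0962, 0.2139, 0, 0, 0.02], [0, 0, 0.1, 0, 0.02], [0, 0, 0.1, 0, 0.02], [0, 0, 0, 0, 0.02], [0, 0, 0, 0, 0.02]]
  ]
}}

```text
time_s: 17.55
position: [0.6425, 0.0839, 0.0662]
tool_rot: [[-0.073, 0.997, -0.002], [0.997, 0.073, 0.0], [0.0, -0.002, -1.0]]
ft_force: [0.1, 0.1, -2.8]
grip_width: 0.0243
gripper_force: 59.6
```

```bash
python3 - <<'E'
from h import *
go(.6427,.084,.036)
E
```

```text
tool shift [0.0001 0.0003 0.0302] yaw_y 4.2 q [-3. 39. 70. -0. 71. -7.] w 0.0243
```

In the tool's units: 0.012 m / 0.2 = 0.06, 0.008 m / 0.2 = 0.04.

{"op": "step_hand", "data": {
  "deltas": [
    [[0, 0, 0.06, 0, 0.02], [0, 0, 0.04, 0, 0.02], [0, 0, 0.025, 0, 0.02], [0, 0, 0, 0, 0.02], [0, 0, 0, 0, 0.02]]
  ]
}}

```text
time_s: 18.05
position: [0.6431, 0.0839, 0.0422]
tool_rot: [[-0.073, 0.997, 0.0], [0.997, 0.073, -0.0], [-0.0, 0.0, -1.0]]
ft_force: [-0.5, -0.8, -0.9]
grip_width: 0.0244
gripper_force: 59.6
```

```bash
python3 - <<'E'
from h import *
go(.6427,.084,.036)
E
```

```text
tool shift [ 0.0001 -0.0004  0.0062] yaw_y 4.2 q [-3. 41. 71.  0. 68. -7.] w 0.0244
```

In the tool's units: -0.04 m / 0.2 = -0.2, -0.02 m / 0.2 = -0.1.

{"op": "step_hand", "data": {
  "deltas": [
    [[0, 0, 0.015, 0, 0.02], [0, 0, 0.015, 0, 0.02], [0, 0, 0, 0, 0.02], [0, 0, 0, 0, 0.02], [0, 0, 0, 0, 0.04], [0, 0, 0, 0, 0.04], [0, 0, 0, 0, 0.04], [0, 0, -0.1, 0, 0.04], [0, 0, -0.2, 0, 0.04], [0, 0, -0.2, 0, 0.04]]
  ]
}}

```text
time_s: 19.05
position: [0.6426, 0.0839, 0.1368]
tool_rot: [[-0.073, 0.997, -0.002], [0.997, 0.073, 0.0], [0.0, -0.002, -1.0]]
ft_force: [-0.0, 0.1, 0.2]
grip_width: 0.04
gripper_force: 0.0
```

```bash
python3 - <<'E'
from h import *
from rig import get_image
go(.445,.0828)
s=get_image('side');S=world(s)
m=(np.hypot(S[...,0]-.643,S[...,1]-.084)<.02)&(S[...,2]>.062)&(S[...,2]<.1)
print(S[m].mean(0).round(4),S[m].max(0).round(4),m.sum())
E
```

```text
tool shift [ 0.0133 -0.1972  0.0003] yaw_y 4.2 q [-3. 35. 65. -0. 80. -7.] w 0.04
[0.6416 0.08   0.0677] [0.6496 0.0886 0.0705] 48
```

In the tool's units: 0.04 m / 0.2 = 0.2, -0.03944 m / 0.2 = -0.1972.

{"op": "step_hand", "data": {
  "deltas": [
    [[0.0125, -0.1972, 0, 0, 0.035], [0.0125, -0.1972, 0, 0, 0.035], [0.0125, -0.1972, 0, 0, 0.035], [0.0125, -0.1972, 0, 0, 0.035], [0.0125, -0.1972, 0, 0, 0.035], [0, 0, 0.2, 0, 0.035], [0, 0, 0.2, 0, 0.035], [0, 0, 0.15, 0, 0.035], [0, 0, 0, 0, 0.035], [0, 0, 0, 0, 0.035]]
  ],
  "squeeze": 35
}}

```text
time_s: 20.1
position: [0.4457, 0.0819, 0.0266]
tool_rot: [[-0.073, 0.997, 0.0], [0.997, 0.073, 0.0], [-0.0, 0.0, -1.0]]
ft_force: [0.5, 0.8, 0.2]
grip_width: 0.035
gripper_force: 0.0
```

```bash
python3 - <<'E'
from h import *
go(.445,.0823,0);tips(.0823,'s8')
E
```

```text
tool shift [ 0.0004 -0.0007  0.0266] yaw_y 4.21 q [ -5.  27. 105.   0.  48.  -9.] w 0.035
973 [0.0502 0.0657 0.0834] 0.4158
915 [0.052  0.064  0.0795] 0.4768
```

View pics/s8.png

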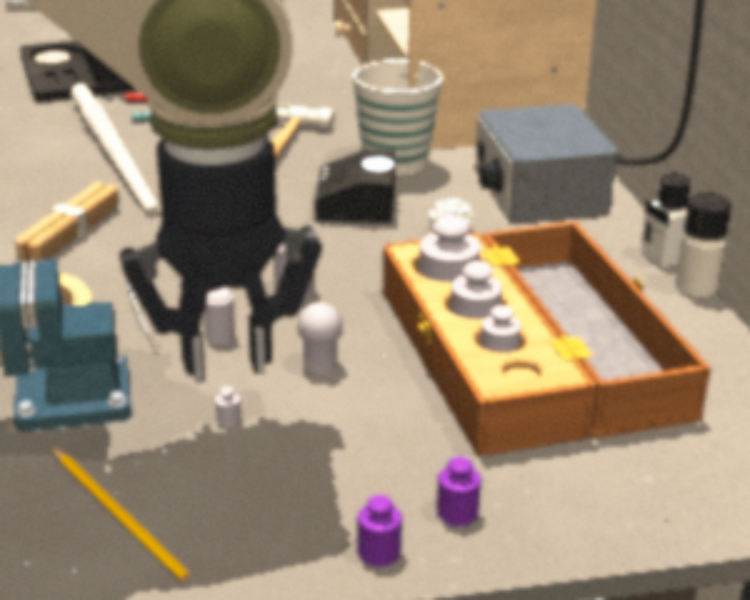

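In the tool's units: 0.015 m / 0.2 = 0.075, 0.01 m / 0.2 = 0.05.

{"op": "step_hand", "data": {
  "deltas": [
    [[0.0015, -0.0025, 0.075, 0, 0.035], [0, 0, 0.05, 0, 0.035], [0, 0, 0.02, 0, 0.035], [0, 0, 0, 0, 0.035], [0, 0, 0, 0, 0.01], [0, 0, 0, 0, 0.01], [0, 0, 0, 0, 0.01], [0, 0, 0, 0, 0.01], [0, 0, 0, 0, 0.01]]
  ],
  "squeeze": 35
}}

```text
time_s: 21.05
position: [0.4453, 0.0822, -0.0024]
tool_rot: [[-0.073, 0.997, 0.001], [0.997, 0.073, -0.0], [-0.0, 0.001, -1.0]]
ft_force: [-0.3, -1.0, 5.6]
grip_width: 0.0155
gripper_force: 34.3
```

```bash
python3 - <<'E'
from h import *
go(.445,.0823,0);tips(.0823)
E
```

```text
tool shift [ 0.0001 -0.0003 -0.0024] yaw_y 4.21 q [ -5.  30. 106.   0.  43.  -9.] w 0.0155
931 [0.0302 0.0431 0.0568] 0.417
908 [0.031  0.0427 0.0554] 0.4732
```

In the tool's units: -0.04 m / 0.2 = -0.2, -0.03 m / 0.2 = -0.15.

{"op": "step_hand", "data": {
  "deltas": [
    [[0, 0, -0.05, 0, 0.01], [0, 0, -0.15, 0, 0.01], [0, 0, -0.2, 0, 0.01], [0, 0, -0.1, 0, 0.01], [0, 0, 0, 0, 0.01], [0, 0, 0, 0, 0.01]]
  ],
  "squeeze": 40
}}

```text
time_s: 21.7
position: [0.4446, 0.0823, 0.097]
tool_rot: [[-0.073, 0.997, 0.0], [0.997, 0.073, -0.0], [-0.0, 0.0, -1.0]]
ft_force: [-0.5, -0.3, -1.5]
grip_width: 0.0153
gripper_force: 39.1
```

```bash
python3 - <<'E'
from h import *
go(.6458,.0421)
E
```

```text
tool shift [-0.0548  0.1977  0.    ] yaw_y 4.21 q [ -5.  20. 100.   0.  60.  -9.] w 0.0153
```

In the tool's units: 0.03954 m / 0.2 = 0.1977, -0.01096 m / 0.2 = -0.0548.

{"op": "step_hand", "data": {
  "deltas": [
    [[-0.0548, 0.1977, 0, 0, 0.01], [-0.0548, 0.1977, 0, 0, 0.01], [-0.0548, 0.1977, 0, 0, 0.01], [-0.0548, 0.1977, 0, 0, 0.01], [-0.0548, 0.1977, 0, 0, 0.01], [0, 0, 0.1, 0, 0.01], [0, 0, 0.1, 0, 0.01], [0, 0, 0, 0, 0.01], [0, 0, 0, 0, 0.01], [0, 0, 0, 0, 0.01]]
  ]
}}

```text
time_s: 22.7
position: [0.6463, 0.0421, 0.0577]
tool_rot: [[-0.073, 0.997, 0.001], [0.997, 0.073, -0.0], [-0.0, 0.001, -1.0]]
ft_force: [-0.9, 0.2, -0.5]
grip_width: 0.0155
gripper_force: 39.2
```

```bash
python3 - <<'E'
from h import *
go(.6458,.0421,.0356)
E
```

```text
tool shift [ 0.     -0.0005  0.0221] yaw_y 4.21 q [ -7.  39.  70.   0.  70. -11.] w 0.0155
```

In the tool's units: 0.01 m / 0.2 = 0.05, 0.006 m / 0.2 = 0.03.

{"op": "step_hand", "data": {
  "deltas": [
    [[0, -0.0015, 0.05, 0, 0.01], [0, 0, 0.03, 0, 0.01], [0, 0, 0.015, 0, 0.01], [0, 0, 0, 0, 0.01], [0, 0, 0, 0, 0.01]]
  ]
}}

```text
time_s: 23.2
position: [0.6458, 0.042, 0.0381]
tool_rot: [[-0.073, 0.997, 0.0], [0.997, 0.073, -0.0], [-0.0, 0.0, -1.0]]
ft_force: [-0.5, 0.2, -0.2]
grip_width: 0.0154
gripper_force: 39.2
```

```bash
python3 - <<'E'
from h import *
go(.6458,.0421,.0356)
E
```

```text
tool shift [ 0.0001 -0.      0.0025] yaw_y 4.21 q [ -7.  41.  71.  -0.  68. -11.] w 0.0154
```

In the tool's units: -0.04 m / 0.2 = -0.2, -0.02 m / 0.2 = -0.1.

{"op": "step_hand", "data": {
  "deltas": [
    [[0, 0, 0.0075, 0, 0.01], [0, 0, 0.005, 0, 0.01], [0, 0, 0, 0, 0.01], [0, 0, 0, 0, 0.01], [0, 0, 0, 0, 0.03], [0, 0, 0, 0, 0.03], [0, 0, 0, 0, 0.03], [0, 0, -0.1, 0, 0.03], [0, 0, -0.2, 0, 0.03], [0, 0, -0.2, 0, 0.03]]
  ]
}}

```text
time_s: 24.2
position: [0.6454, 0.042, 0.1362]
tool_rot: [[-0.073, 0.997, -0.002], [0.997, 0.073, 0.0], [0.0, -0.002, -1.0]]
ft_force: [0.7, -0.3, -0.2]
grip_width: 0.0301
gripper_force: 0.0
```

{"op": "step_hand", "data": {
  "deltas": [
    [[-0.2, -0.1, 0, 0, 0.03], [-0.2, -0.1, 0, 0, 0.03], [-0.2, -0.1, 0, 0, 0.03], [-0.2, -0.1, 0, 0, 0.03], [-0.2, -0.1, 0, 0, 0.03], [-0.2, -0.1, 0, 0, 0.03], [-0.2, -0.1, 0, 0, 0.03], [0, 0, 0, 0, 0.03], [0, 0, 0, 0, 0.03]]
  ],
  "lines": "1,2"
}}

```text
time_s: 25.1
position: [0.5263, -0.2481, 0.1355]<stdin>:8: RuntimeWarning: Mean of empty slice.
```

```bash
python3 - <<'E'
from h import *
from rig import get_image
t=get_image('top');s=get_image('side')
A=cv2.resize(t['pixels'][115:290,170:410],(480,350));B=cv2.resize(s['pixels'][130:270,150:450],(480,224))
cv2.imwrite('pics/fin.png',np.vstack([A,B])[...,::-1])
S=world(s)
for n,x,y,h in(('a',.6343,.1982,.084),('b',.6389,.1359,.077),('c',.6427,.084,.070),('d',.6458,.0421,.065)):
    m=(np.hypot(S[...,0]-x,S[...,1]-y)<.02)&(S[...,2]>h-.007)&(S[...,2]<h+.02);print(n,S[m].mean(0).round(4),S[m].max(0)[2].round(4))
E
```

```text
  ret = um.true_divide(
Traceback (most recent call last):
ValueError: zero-size array to reduction operation maximum which has no identity
```

View pics/fin.png

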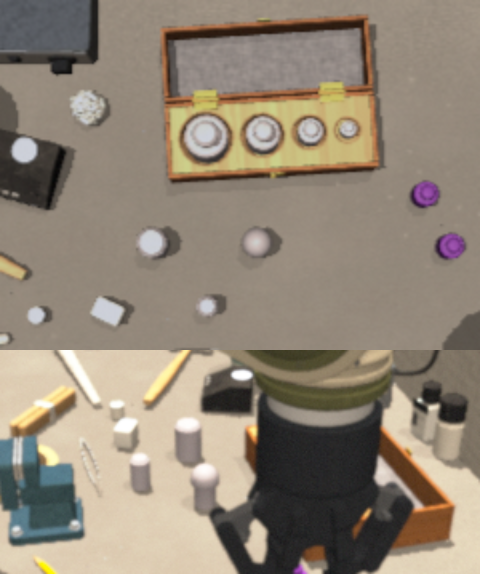

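```bash
python3 - <<'E'
from h import *
from rig import get_image
S=world(get_image('top'))
for n,x,y,h in(('a',.6343,.1982,.084),('b',.6389,.1359,.077),('c',.6427,.084,.070),('d',.6458,.0421,.065)):
    m=(np.hypot(S[...,0]-x,S[...,1]-y)<.02)&(S[...,2]>h-.007);print(n,h,S[m].mean(0).round(4),S[m].max(0)[2].round(4))
E
```

```text
a 0.084 [0.6349 0.1976 0.0821] 0.089
b 0.077 [0.6393 0.1357 0.0752] 0.0804
c 0.07 [0.643  0.084  0.0684] 0.0729
d 0.065 [0.6461 0.0432 0.0627] 0.0677
```

All heights match seated weights.

```bash
python3 -c "
from rig import close_job
print(close_job())"
```

```text
the job is handed in; nothing more can be done
None
```

All four check weights are standing upright in their own pockets, confirmed by the final top view and their heights; I left the punches, white block, roll stub and purple look-alikes alone and handed the job in at about 25 s.

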